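Press a cookie box lid home in the pedal press and hold the box up for its seal

ROBOT

A 6-joint arm with a two-finger parallel gripper is mounted at the origin on a cart in front of the work surface, level with it; the furniture and walls round the work are solid. World frame = base frame: x ahead of the robot, y to its left, z up, the work surface at z = 0. Lengths are in m, angles in rad, forces in N, time in s.
With the tool pointing down it reaches from about 0.3 to 0.875 m from the base axis. Payload 6.4 kg.
Tool frame: the origin (TCP) lies on the centre line of the jaws, within the pads' length; the fingertips stand 11 mm ahead of it and the grasp point (between the pads) lies 8 mm behind it (robot.tip_reach is the distance from the TCP to the fingertips, in m); y points along the fingers, x is the direction in which the jaws open and shut, and the axes are right-handed (so a half turn about y gives the same grasp; the last joint's range is limited). The gripper opens to 88 mm and grips with 3 to 60 N. Pads are 18 mm wide; open, the fingers measure 123 mm over their backs; the gripper's body (75 mm by 187 mm) begins 45 mm behind the grasp point.
Start: joints at [-1.5, 0.181, 1.607, -0, 1.354, -0.206], TCP at [0.157, -0.553, 0.25] pointing down, gripper open.
Joint ranges: [-2.99, 2.99], [-0.89, 2.07], [0.3, 2.58], [-1.14, 4.28], [0, 2.63], [-3.12, 3.12]. Speed limits (rad/s): [2.57, 2.57, 3.01, 3.14, 3.14, 3.14].

INTERFACE

Orientations are given as [roll, pitch, yaw] about the fixed x, y, z axes, in that order (R = Rz(yaw) Ry(pitch) Rx(roll)).
In Python, from station import sensors, grab_frame, job, robot gives the robot as it stands.
- The arm moves only by the tool step_arm, never from a script. Its argument "moves" is a list of rows, each an object with "dp": the shift along the tool's x, y, z in mm, a list of three; "rot": the turn, a rotation vector about the tool's x, y, z in rad, a list of three. A call has 1 to 12 rows; each row is the pose to reach, as a shift and turn from the pose commanded when the call began, along the tool's axes at that moment; what a row does not reach only later rows make up. A row lasts 1/8 s, in which the tool goes at most 62.5 mm and 10.7 degrees, less where a joint would pass 70% of its speed; a pose out of reach is approached as far as the arm can. A call with a gripper value outside its range is refused whole. "jaw" is the opening, from -1 (shut) to 1 (fully open), so that 0 is half open, set as the call begins (left out, the last holds). The fingers move at their own pace and stop on an object; "squeeze" is the grip in N (left out, the last holds). Time passes only in rows, so rows that repeat a pose let the fingers close. It gives the time, the measured TCP pose, the force and the opening at its end, in the units of the state.
- sensors.get_obs(): the state, without advancing time (a new reading comes with each control period).
- grab_frame(name): name is "side" or "top"; returns a dict with "image" (420x560x3 uint8, red, green, blue), "fx", "fy", "cx", "cy" (pixels), "k1" (the pictures are not rectified: a ray, as slopes to the right and down, at radius r is drawn at 1 + k1 r^2 times it, then the intrinsics apply), "rvec" (rotation vector, rad) and "tvec" (3), from world to camera coordinates, as OpenCV has them. Camera axes: x right, y down, z forward; pixel columns grow to the right and rows downward; lengths in m; the calibration is good to about 2 mm. A picture is of the moment at which its call begins. There is no depth.
- job.close_job(): hands the job in, once; it reports no verdict.
The state is a dict: "time": time; "joints": joint angles; "dq": joint speeds; "joint_torque": joint torques, N m; "position": TCP position; "ee_rot": TCP orientation; "ft_force": force on the tool from outside, world axes, zero at the start; "moment": the same for the moment, N m; "finger_gap": finger opening in m.
Only numpy, scipy, OpenCV 4.12 (cv2) and the standard library are available. Lean on these libraries where they do the work, as an engineer would, in place of code of your own. Each camera call takes 0.05 s, during which the arm holds its last target. There are 200 camera calls.

TASK

The cookie box standing in the bench lid press has its lid only half on: push the press's hinged pedal all the way down to its stop so the press arm swings over and seats the lid fully, then let the pedal come all the way back up. Then lift the box about 10 cm straight up out of the press, keeping it upright, and hold it there above the press, level and still and touching nothing but the gripper, for the colleague who puts on the seal sticker: finish while still holding it. Leave the two finished boxes beside the press where they are.

Things in the scene. Friction and masses are not known exactly. Their poses are not given: they have to be found in the camera images.
- lid_press: Bench lid press, fixed to the table: grey base 350 mm long (x), 150 mm wide (y); pedal at its front end (-x), nest for the box in the middle, grey column with the press arm at its rear (+x). Origin on the table top; x runs from the pedal to the column, z up. Base 22 mm high under the nest; column 46 mm thick (x), 84 mm wide, centred at x = +190 mm, 190 mm high.
- top_hinge (a point): Hinge of the press arm, at the top of the column (x = +190 mm, z = 175 mm of the press). The arm is 146 mm long with a 70 mm square pad. Pedal up: it stands up, leaning 10 degrees back from the nest, its top 330 mm above the table, so the box is free from above. As the pedal goes down it swings over the nest and at the pedal's stop lies level on the lid: keep clear of the nest meanwhile.
- nest (a point): Centre of the nest's floor, 22 mm above the table, at x = +70 mm, y = 0 of the press; axes as the press. White plastic guides 26 mm high stand round the box on the left, right and rear (inner width 80 mm, outer width 102 mm); the front (-x) is open.
- treadle_pad (a point): Point on the ribbed black rubber top of the pedal (pad 62 x 70 mm) where it should be pushed; it moves with the pedal. Pedal up: at about x = -57 mm, y = 0, z = 70 mm of the press; pedal down: about x = -66 mm, z = 42 mm. It lies 70 mm from the pedal's hinge, which is nearer the nest.
- treadle (a joint): Angle of the pedal (rad): 0 = up (sprung), 0.42 = down against its stop. The spring needs about 5 N at the pad to start and about 12 N at the stop; on release it returns by itself, and the press arm with it.
- gift_box: The clear square cookie box in the press: 129 mm high with its lid closed, square, 67 mm wide at the foot, 70 mm at the grip height and 72 mm at the top, about 0.2 kg (may differ by a third). Origin at the centre of its underside, z up, x and y square to its sides and nearly those of the press. The sides are rigid and can be gripped across y, best 85 to 105 mm above the underside, above the guides.
- gift_box_lid (a joint): How far the box's lid stands up from its seat (m): 0 = fully closed, 0.008 to 0.016 at the start. A light friction fit: it stays where it is pushed.
- done_box_a: Finished cookie box, closed, same size as the one in the press, standing loose on the table to the right of the press. Origin at the centre of its underside. Not to be moved.
- done_box_b: Second finished cookie box, the same. Not to be moved.
Things that resemble listed ones, but are neither listed nor needed, are in the scene too. Leave any blue or orange look-alike of the gift_box alone.

How it is judged:
By the outcome, as a careful person would: the job done as asked, in the order asked, and still so for the second after the job is handed in, while the arm keeps its last pose, push and grip.
It also fails if it takes over 42 s, if anything falls off the work surface, if the arm or the gripper's body presses on something with over 40 N, if the wrist force passes 120 N, or if a joint passes its speed limit or range.

## Working session

There is one attempt and no reset: what is moved stays moved. The work goes in short steps, Python scripts to look and compute and a tool call to move; the robot and the scene stay as the last step left them, time stands still between calls to the robot, and variables do not carry over. Pictures are saved under pics/ and viewed, about 8 in all and at most 12, crops included, and the job is handed in when it is done.

Besides the shell and the picture viewer there is one more tool, called after "Emit:" as a command line: name --argument value ..., lists and objects as JSON in quotes. step_arm: Moves the arm, as the interface text tells. Its arguments: {"type":"object","properties":{"moves":{"type":"array","items":{"type":"object","properties":{"dp":{"type":"array","items":{"type":"number"}},"rot":{"type":"array","items":{"type":"number"}}}}},"jaw":{"type":"number"},"squeeze":{"type":"number"}},"required":["moves"]}

```bash
mkdir -p pics; cat > h.py <<'E'
import numpy as np, cv2
from station import sensors, grab_frame, job, robot
def snap(n,fn):
    f=grab_frame(n); cv2.imwrite('pics/'+fn,f['image'][:,:,::-1]); np.save('pics/'+n+'.npy',{k:v for k,v in f.items()},allow_pickle=True); return f
def load(n): return np.load('pics/'+n+'.npy',allow_pickle=True).item()
def ray(f,u,v):
    x=(u-f['cx'])/f['fx'];y=(v-f['cy'])/f['fy']; a,b=x,y
    for _ in range(30):
        s=1+f['k1']*(a*a+b*b); a,b=x/s,y/s
    R=cv2.Rodrigues(np.array(f['rvec'],float))[0]; t=np.array(f['tvec'],float).ravel()
    return -R.T@t, R.T@np.array([a,b,1.])
def onz(f,u,v,z):
    o,d=ray(f,u,v); return o+d*(z-o[2])/d[2]
def proj(f,P):
    R=cv2.Rodrigues(np.array(f['rvec'],float))[0]; c=np.atleast_2d(P)@R.T+np.array(f['tvec'],float).ravel()
    a=c[:,:2]/c[:,2:]; a=a*(1+f['k1']*(a**2).sum(1,keepdims=True))
    return a*[f['fx'],f['fy']]+[f['cx'],f['cy']]
E
python3 - <<'E'
from h import *
a=snap('side','s1.png')['image'];b=snap('top','t1.png')['image']
for n in('side','top'):
    print(n,ray(load(n),280,210))
print(sensors.get_obs(), robot.tip_reach)
E
```

```text
side (array([ 0.52985648, -1.22967186,  0.96998457]), array([ 0.01243234,  0.78695841, -0.61688246]))
top (array([ 0.21305635, -0.15367209,  1.64325817]), array([ 2.16931945e-01, -3.50823713e-04, -9.76216103e-01]))
{'time': 0.1, 'joints': array([-1.50027829e+00,  1.81481955e-01,  1.60784551e+00, -1.53324089e-05,
        1.35380515e+00, -2.06306997e-01]), 'dq': array([-0.00022251, -0.00031201, -0.00295277, -0.00067995, -0.00059765,
        0.00068256]), 'joint_torque': array([ 3.42407757e-04, -4.34823596e+01, -3.42696905e+01,  7.03450385e-02,
        3.40508390e-02, -5.27297425e-05]), 'position': array([ 0.15712601, -0.55265694,  0.24892188]), 'ee_rot': array([-1.57049552e+00,  1.51036881e-03, -1.29396776e+00]), 'ft_force': array([ 0.64726698,  0.35308271, -0.26391609]), 'moment': array([ 0.01258194,  0.03366063, -0.01875204]), 'finger_gap': 0.08818367638183286} 0.011
```

View pics/s1.png

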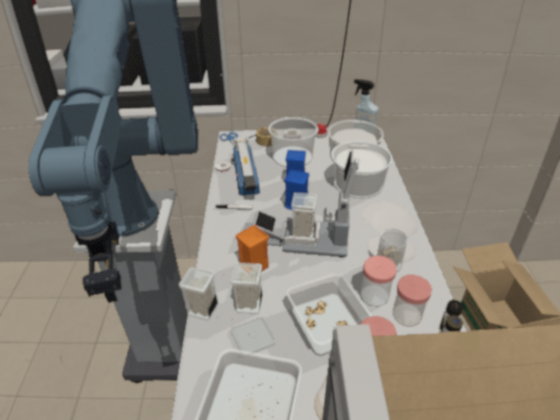

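View pics/t1.png

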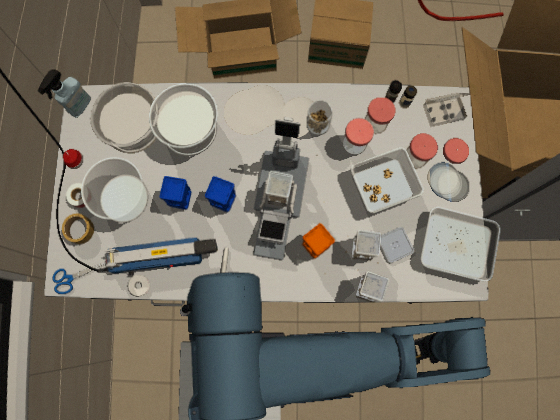

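The top view shows the box in the press at about (278,188), the pedal at (271,230) and the column at (286,145). In the top view, these could be mistaken for the box:
- finished boxes at (367,245) and (373,287)
- blue boxes at (176,193) and (221,193)
- an orange box at (318,240)

My choice is the clear box in the press. I'll check it in a close crop.

```bash
python3 - <<'E'
import cv2,numpy as np
t=cv2.imread('pics/t1.png')[110:270,220:350]; s=cv2.imread('pics/s1.png')[140:270,225:365]
t=cv2.resize(t,(390,480),interpolation=3)
s=cv2.resize(s,(410,int(130*410/140)),interpolation=3); s=cv2.copyMakeBorder(s,0,480-s.shape[0],0,0,0)
cv2.imwrite('pics/c1.png',np.hstack([t,s]))
E
```

```text
(no output)
```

View pics/c1.png

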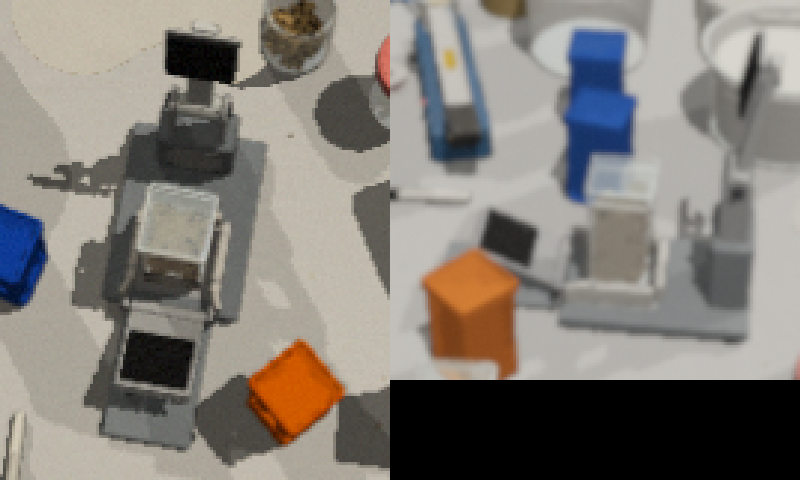

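The crop confirms it: the clear box sits between the white guides, its lid raised, in front of the column. The orange box is right of the pedal. In the original top image, the pad centre is about (272.3,229.7) and the lid centre about (279.7,183.3).

```bash
python3 - <<'E'
from h import *
f=load('top');s=load('side')
T=lambda x,y:(220+x/3,110+y/3)
def yaw(a,b): d=b-a; return np.degrees(np.arctan2(d[1],d[0]))
pad=[onz(f,*T(*p),.068) for p in[(124,332),(195,336),(190,387),(119,384)]]
lid=[onz(f,*T(*p),.163) for p in[(148,186),(218,194),(211,254),(139,246)]]
base=[onz(f,*T(*p),.022) for p in[(134,123),(268,142),(238,323)]]
fr=[onz(f,*T(*p),.01) for p in[(102,436),(190,446)]]
arm=[onz(f,*T(*p),.31) for p in[(166,30),(240,42)]]
for n,L in dict(pad=pad,lid=lid,base=base,fr=fr,arm=arm).items(): print(n,np.round(L,3).tolist(),np.round(np.mean(L,0),3))
p=np.mean(pad,0);l=np.mean(lid,0); print('yaw',yaw(p,l),np.hypot(*(l-p)[:2]), yaw(base[2],base[1]),[yaw(lid[3],lid[0]),yaw(lid[2],lid[1]),yaw(lid[1],lid[0])-90],yaw(fr[1],fr[0])-90, yaw(pad[3],pad[0]),yaw(pad[1],pad[0])-90)
# side check
S=lambda x,y:(225+x*140/410,140+y*140/410)
print(proj(s,[l,p]), 'side obs lid top centre',S(233,170),'pad',S(119,237))
# orange box
o=[onz(f,*T(*q),.129) for q in[(300,340),(344,388),(290,443-20),(249,394)]];print(np.round(o,3).tolist())
E
```

```text
pad [[0.528, -0.096, 0.068], [0.525, -0.17, 0.068], [0.471, -0.165, 0.068], [0.473, -0.092, 0.068]] [ 0.499 -0.131  0.068]
lid [[0.659, -0.121, 0.163], [0.651, -0.191, 0.163], [0.589, -0.185, 0.163], [0.597, -0.113, 0.163]] [ 0.624 -0.153  0.163]
base [[0.774, -0.102, 0.022], [0.753, -0.25, 0.022], [0.549, -0.217, 0.022]] [ 0.692 -0.19   0.022]
fr [[0.427, -0.072, 0.01], [0.417, -0.166, 0.01]] [ 0.422 -0.119  0.01 ]
arm [[0.766, -0.139, 0.31], [0.755, -0.208, 0.31]] [ 0.76  -0.174  0.31 ]
yaw -9.915180265267438 0.12631176141565711 -9.281441099588356 [np.float64(-7.47337837017249), np.float64(-6.282990315142159), np.float64(-6.335923166110263)] -5.998102448635095 -4.51556807390716 -2.8069574435166516
[[304.8928314  199.75974586]
 [265.40631356 220.26565784]] side obs lid top centre (304.5609756097561, 198.0487804878049) pad (265.6341463414634, 220.9268292682927)
[[0.509, -0.275, 0.129], [0.461, -0.318, 0.129], [0.426, -0.264, 0.129], [0.454, -0.224, 0.129]]
```

```bash
cat >> h.py <<'E'
from scipy.spatial.transform import Rotation as Ro
def go(p,yawdeg,pose=None):
    o=sensors.get_obs(); R=Ro.from_euler('xyz',o['ee_rot']); 
    G=Ro.from_euler('xyz',[-np.pi/2,0,np.radians(yawdeg)])
    print('t',o['time'],'pos',o['position'],'rpy',o['ee_rot'],'F',o['ft_force'],'gap',o['finger_gap'])
    print('dp',np.round(R.inv().apply(np.array(p)-o['position'])*1000,1),'rot',np.round((R.inv()*G).as_rotvec(),3))
E
python3 - <<'E'
from h import *
go([.5006,-.121,.15],-98.5); go([.5006,-.121,.25],-98.5)
E
```

```text
t 0.1 pos [ 0.15712601 -0.55265694  0.24892188] rpy [-1.57049552e+00  1.51036881e-03 -1.29396776e+00] F [ 0.64726698  0.35308271 -0.26391609] gap 0.08818367638183286
dp [-321.2   99.5  448.3] rot [ 0.     0.425 -0.002]
t 0.1 pos [ 0.15712601 -0.55265694  0.24892188] rpy [-1.57049552e+00  1.51036881e-03 -1.29396776e+00] F [ 0.64726698  0.35308271 -0.26391609] gap 0.08818367638183286
dp [-321.4   -0.5  448.4] rot [ 0.     0.425 -0.002]
```

Emit:
step_arm --moves '[{"dp": [-321,0,448],"rot": [0,0.425,0]},{"dp": [-321,0,448],"rot": [0,0.425,0]},{"dp": [-321,0,448],"rot": [0,0.425,0]},{"dp": [-321,0,448],"rot": [0,0.425,0]},{"dp": [-321,0,448],"rot": [0,0.425,0]},{"dp": [-321,0,448],"rot": [0,0.425,0]},{"dp": [-321,0,448],"rot": [0,0.425,0]},{"dp": [-321,0,448],"rot": [0,0.425,0]},{"dp": [-321,0,448],"rot": [0,0.425,0]},{"dp": [-321,0,448],"rot": [0,0.425,0]},{"dp": [-321,0,448],"rot": [0,0.425,0]},{"dp": [-321,80,448],"rot": [0,0.425,0]}]' --jaw -1 --squeeze 20

```text
time: 1.6
position: [0.5034, -0.125, 0.1912]
ee_rot: [-1.56, -0.004, -1.721]
ft_force: [1.3, -0.7, -1.1]
finger_gap: 0.0005
```

```bash
python3 - <<'E'
from h import *
go([.5006,-.121,.11],-98.5)
a=snap('side','s2.png')['image'];b=snap('top','t2.png')['image']
A=cv2.resize(a[100:300,190:390],(400,400),interpolation=3);B=cv2.resize(b[110:310,190:390],(400,400),interpolation=3)
cv2.imwrite('pics/c2.png',np.hstack([B,A])[:,:,::-1])
E
```

```text
t 1.6 pos [ 0.50343334 -0.12503691  0.19122899] rpy [-1.55997721 -0.00400854 -1.72062684] F [ 1.30409927 -0.73320152 -1.12735733] gap 0.00047140888098861543
dp [-3.9 81.2 -4.3] rot [-0.011 -0.001  0.004]
```

View pics/c2.png

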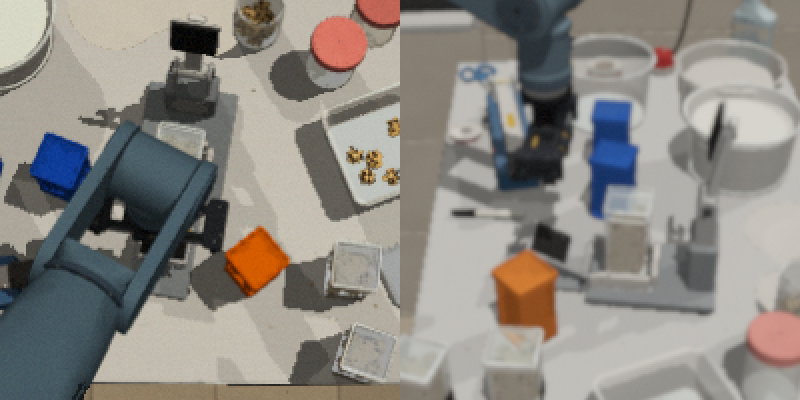

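The gripper hovers above the pedal in both views. I'll lower it, moving slightly to +y for clearance from the orange box.

Emit:
step_arm --moves '[{"dp": [-5,40,-2],"rot": [0,0,0]},{"dp": [-5,80,-2],"rot": [0,0,0]},{"dp": [-5,80,-2],"rot": [0,0,0]},{"dp": [-5,80,-2],"rot": [0,0,0]}]'

```text
time: 2.2
position: [0.5001, -0.1179, 0.1094]
ee_rot: [-1.569, -0.001, -1.72]
ft_force: [1.1, -0.4, -0.2]
finger_gap: 0.0003
```

```bash
python3 - <<'E'
from h import *
go([.4985,-.116,.053],-98.5)
E
```

```text
t 2.2 pos [ 0.50012176 -0.11793911  0.10944532] rpy [-1.56859183e+00 -7.87265665e-04 -1.72012924e+00] F [ 1.11320402 -0.43409653 -0.17418683] gap 0.0003157063229240044
dp [-1.7 56.4 -2. ] rot [-0.002 -0.001  0.001]
```

Emit:
step_arm --moves '[{"dp": [0,12,0],"rot": [0,0,0]},{"dp": [0,22,0],"rot": [0,0,0]},{"dp": [0,28,-1],"rot": [0,0,0]},{"dp": [0,34,-3],"rot": [0,0,0]},{"dp": [0,40,-5],"rot": [0,0,0]},{"dp": [0,45,-7],"rot": [0,0,0]},{"dp": [0,50,-8],"rot": [0,0,0]},{"dp": [0,53,-9],"rot": [0,0,0]},{"dp": [0,53,-9],"rot": [0,0,0]},{"dp": [0,53,-9],"rot": [0,0,0]}]'

```text
time: 3.45
position: [0.4914, -0.1156, 0.0552]
ee_rot: [-1.569, -0.0, -1.719]
ft_force: [0.1, 0.7, 8.8]
finger_gap: 0.0003
```

```bash
python3 - <<'E'
from h import *
go([.4985,-.116,.053],-98.5)
a=snap('side','s3.png')['image']
cv2.imwrite('pics/c3.png',cv2.resize(a[130:270,210:380],(680,560),interpolation=3)[:,:,::-1])
E
```

```text
t 3.45 pos [ 0.4913601  -0.11558331  0.05519097] rpy [-1.56863361e+00 -3.38289765e-04 -1.71882798e+00] F [0.10670152 0.7375898  8.78962803] gap 0.0002951278432437452
dp [-0.6  2.2  7.1] rot [-0.002  0.     0.   ]
```

View pics/c3.png

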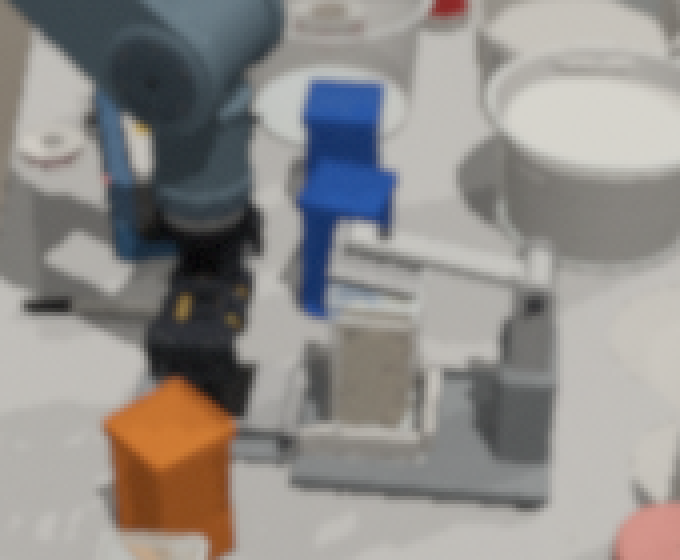

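The press arm has swung over but is still raised about 10–15°, and the force is 8.8 N. I'll keep pushing until the force shows the stop.

Emit:
step_arm --moves '[{"dp": [0,2,0],"rot": [0,0,0]},{"dp": [0,4,-1],"rot": [0,0,0]},{"dp": [0,6,-1],"rot": [0,0,0]},{"dp": [0,6,-1],"rot": [0,0,0]}]'

```text
time: 4.0
position: [0.491, -0.1155, 0.0514]
ee_rot: [-1.568, -0.001, -1.718]
ft_force: [-6.9, 4.1, 29.4]
finger_gap: 0.0005
```

Emit:
step_arm --moves '[{"dp": [0,1,0],"rot": [0,0,0]},{"dp": [0,1,0],"rot": [0,0,0]},{"dp": [0,1,0],"rot": [0,0,0]}]'

```text
time: 4.38
position: [0.4911, -0.1156, 0.0513]
ee_rot: [-1.568, -0.001, -1.718]
ft_force: [-11.3, 6.5, 39.9]
finger_gap: 0.0004
```

```bash
python3 - <<'E'
from h import *
go([.4985,-.116,.053],-98.5)
a=snap('side','s4.png')['image']
cv2.imwrite('pics/c4.png',cv2.resize(a[130:270,210:380],(680,560),interpolation=3)[:,:,::-1])
E
```

```text
t 4.375 pos [ 0.49109596 -0.11556669  0.05127846] rpy [-1.56799517e+00 -6.70314930e-04 -1.71827644e+00] F [-11.32490463   6.46002082  39.94469168] gap 0.0003623426006534243
dp [-0.7 -1.7  7.4] rot [-0.003  0.001  0.001]
```

View pics/c4.png

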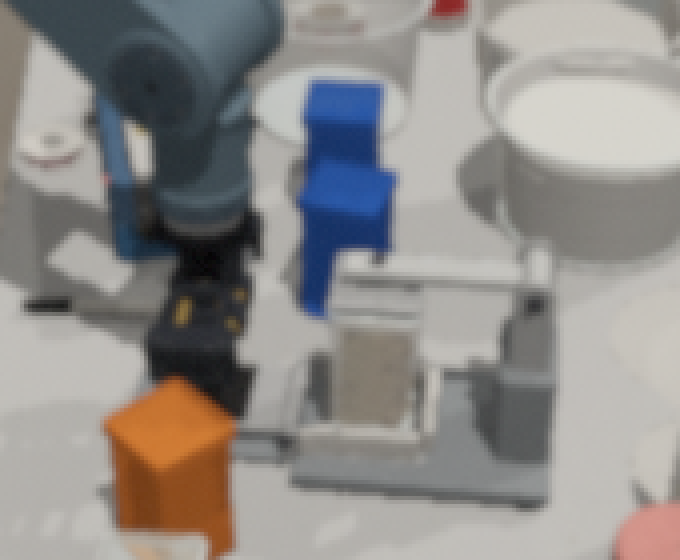

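The press arm lies level on the lid, and 40 N gives no further pedal travel, so the pedal is at its stop. Releasing gently.

Emit:
step_arm --moves '[{"dp": [0,-6,1],"rot": [0,0,0]},{"dp": [0,-12,3],"rot": [0,0,0]},{"dp": [0,-18,5],"rot": [0,0,0]},{"dp": [0,-24,7],"rot": [0,0,0]},{"dp": [0,-30,9],"rot": [0,0,0]},{"dp": [0,-36,10],"rot": [0,0,0]},{"dp": [0,-45,10],"rot": [0,0,0]},{"dp": [0,-90,10],"rot": [0,0,0]},{"dp": [0,-150,10],"rot": [0,0,0]},{"dp": [0,-200,10],"rot": [0,0,0]},{"dp": [0,-200,10],"rot": [0,0,0]},{"dp": [0,-200,10],"rot": [0,0,0]}]' --jaw 1

```text
time: 5.92
position: [0.4982, -0.1164, 0.2462]
ee_rot: [-1.573, 0.0, -1.719]
ft_force: [-0.0, -0.7, -0.5]
finger_gap: 0.0881
```

```bash
python3 - <<'E'
from h import *
go([.624,-.153,.25],-98)
a=snap('side','s5.png')['image'];b=snap('top','t5.png')['image']
A=cv2.resize(a[130:270,230:370],(560,560),interpolation=3)
cv2.imwrite('pics/c5.png',A[:,:,::-1])
E
```

```text
t 5.925 pos [ 0.49818774 -0.11640774  0.24618627] rpy [-1.57288086e+00  3.38167098e-04 -1.71908071e+00] F [-0.00669889 -0.67808686 -0.54894167] gap 0.08807489710209236
dp [ 17.6  -4.1 129.8] rot [ 0.002 -0.009 -0.   ]
```

View pics/c5.png

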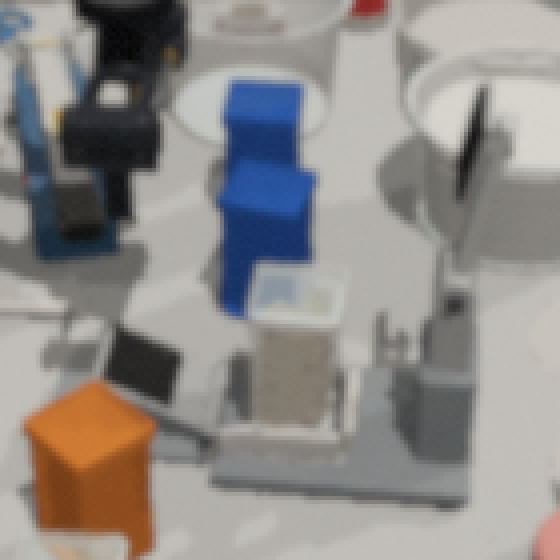

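The pedal and press arm are fully up again, and the lid now looks flush. I'll remeasure the box from this view, with lid corners at crop (255,262), (350,268), (340,325) and (247,318).

```bash
python3 - <<'E'
from h import *
s=load('side')
L=[onz(s,230+x/4,130+y/4,.151) for x,y in[(255,262),(350,268),(340,325),(247,318)]]
print(np.round(L,3).tolist(),np.mean(L,0))
for a,b in((0,1),(3,2)): d=L[b]-L[a];print(np.degrees(np.arctan2(d[1],d[0])),np.hypot(*d[:2]))
o=np.array([.499,-.131])+ .127*np.array([np.cos(np.radians(-8.5)),np.sin(np.radians(-8.5))]);print('nest from pad',o)
go([.624,-.152,.25],-98);go([.624,-.152,.109],-98)
E
```

```text
[[0.592, -0.113, 0.151], [0.666, -0.124, 0.151], [0.652, -0.196, 0.151], [0.582, -0.184, 0.151]] [ 0.62274571 -0.15399321  0.151     ]
-8.621261304199548 0.07495660270613493
-9.453088693636401 0.07048938685959827
nest from pad [ 0.62460501 -0.1497718 ]
t 6.025 pos [ 0.4978366  -0.11619619  0.24514412] rpy [-1.57476141e+00  1.08546264e-03 -1.71913147e+00] F [ 0.19833439 -0.60043655 -0.38702488] gap 0.0880551058892249
dp [ 16.8  -5.4 130. ] rot [ 0.004 -0.009 -0.001]
t 6.025 pos [ 0.4978366  -0.11619619  0.24514412] rpy [-1.57476141e+00  1.08546264e-03 -1.71913147e+00] F [ 0.19833439 -0.60043655 -0.38702488] gap 0.0880551058892249
dp [ 16.9 135.6 130.6] rot [ 0.004 -0.009 -0.001]
```

Emit:
step_arm --moves '[{"dp": [18,0,60],"rot": [0,0,0]},{"dp": [18,0,120],"rot": [0,0,0]},{"dp": [18,0,130],"rot": [0,0,0]},{"dp": [18,30,130],"rot": [0,0,0]},{"dp": [18,70,130],"rot": [0,0,0]},{"dp": [18,70,130],"rot": [0,0,0]},{"dp": [18,70,130],"rot": [0,0,0]}]'

```text
time: 6.9
position: [0.625, -0.1537, 0.1781]
ee_rot: [-1.571, -0.0, -1.719]
ft_force: [0.8, -0.1, 1.0]
finger_gap: 0.0879
```

```bash
python3 - <<'E'
from h import *
go([.624,-.153,.109],-98)
a=snap('side','s6.png')['image'];b=snap('top','t6.png')['image']
A=cv2.resize(a[140:240,250:370],(600,500),interpolation=3)
cv2.imwrite('pics/c6.png',A[:,:,::-1])
E
```

```text
t 6.9 pos [ 0.62500001 -0.15371327  0.17805108] rpy [-1.57066730e+00 -8.86780297e-05 -1.71899733e+00] F [ 0.75733872 -0.0513938   0.96943743] gap 0.08792812704581582
dp [-0.6 69.1 -1.1] rot [-0.    -0.009  0.   ]
```

View pics/c6.png

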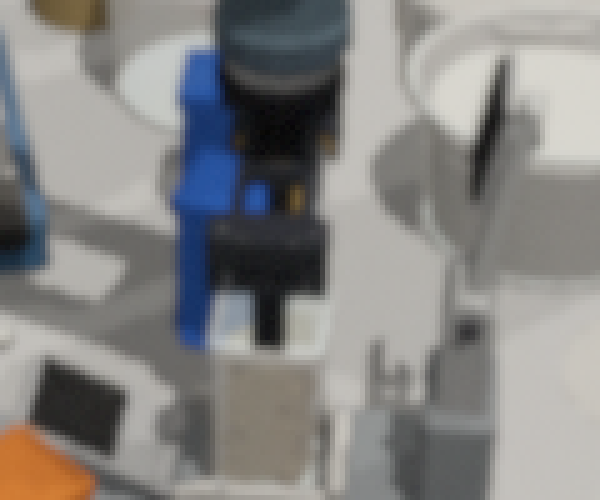

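The near finger is centred on the lid in x (crop about (270,345)). Descending in stages and checking the force.

Emit:
step_arm --moves '[{"dp": [0,10,0],"rot": [0,0,0]},{"dp": [0,20,0],"rot": [0,0,0]},{"dp": [0,28,0],"rot": [0,0,0]},{"dp": [0,28,0],"rot": [0,0,0]}]'

```text
time: 7.5
position: [0.6243, -0.1534, 0.1478]
ee_rot: [-1.573, 0.001, -1.719]
ft_force: [-0.4, 0.4, -0.2]
finger_gap: 0.0883
```

Emit:
step_arm --moves '[{"dp": [0,12,0],"rot": [0,0,0]},{"dp": [0,24,0],"rot": [0,0,0]},{"dp": [0,34,0],"rot": [0,0,0]},{"dp": [0,39,0],"rot": [0,0,0]},{"dp": [0,39,0],"rot": [0,0,0]},{"dp": [0,39,0],"rot": [0,0,0]}]'

```text
time: 8.25
position: [0.6254, -0.1538, 0.1106]
ee_rot: [-1.57, -0.0, -1.719]
ft_force: [-0.6, 0.4, -0.3]
finger_gap: 0.088
```

Emit:
step_arm --moves '[{"dp": [0,0,0],"rot": [0,0,0]},{"dp": [0,0,0],"rot": [0,0,0]},{"dp": [0,0,0],"rot": [0,0,0]},{"dp": [0,0,0],"rot": [0,0,0]},{"dp": [0,0,0],"rot": [0,0,0]},{"dp": [0,0,0],"rot": [0,0,0]}]' --jaw 0.4 --squeeze 18

```text
time: 9.0
position: [0.6254, -0.1536, 0.1106]
ee_rot: [-1.57, 0.0, -1.719]
ft_force: [1.4, 3.3, 2.9]
finger_gap: 0.0707
```

Gripped at 70.7 mm, as expected. Lifting slowly.

Emit:
step_arm --moves '[{"dp": [0,0,0],"rot": [0,0,0]},{"dp": [0,0,0],"rot": [0,0,0]},{"dp": [0,-5,0],"rot": [0,0,0]},{"dp": [0,-12,0],"rot": [0,0,0]},{"dp": [0,-20,0],"rot": [0,0,0]},{"dp": [0,-30,0],"rot": [0,0,0]}]' --jaw -0.5 --squeeze 20

```text
time: 9.75
position: [0.6249, -0.1538, 0.1406]
ee_rot: [-1.571, -0.0, -1.719]
ft_force: [0.5, 0.0, -1.8]
finger_gap: 0.0708
```

Emit:
step_arm --moves '[{"dp": [0,-12,0],"rot": [0,0,0]},{"dp": [0,-25,0],"rot": [0,0,0]},{"dp": [0,-38,0],"rot": [0,0,0]},{"dp": [0,-51,0],"rot": [0,0,0]},{"dp": [0,-62,0],"rot": [0,0,0]},{"dp": [0,-70,0],"rot": [0,0,0]},{"dp": [0,-72,0],"rot": [0,0,0]},{"dp": [0,-72,0],"rot": [0,0,0]},{"dp": [0,-72,0],"rot": [0,0,0]},{"dp": [0,-72,0],"rot": [0,0,0]},{"dp": [0,-72,0],"rot": [0,0,0]}]'

```text
time: 11.12
position: [0.625, -0.1536, 0.212]
ee_rot: [-1.571, 0.0, -1.719]
ft_force: [0.3, 0.3, -1.6]
finger_gap: 0.0709
```

```bash
python3 - <<'E'
from h import *
go([.624,-.153,.21],-98); o=sensors.get_obs(); print(o['dq'],o['moment'])
a=snap('side','s7.png')['image']; b=snap('top','t7.png')['image']
A=cv2.resize(a[120:320,180:380],(400,400),interpolation=3);B=cv2.resize(b[110:310,190:390],(400,400),interpolation=3)
cv2.imwrite('pics/c7.png',np.hstack([B,A])[:,:,::-1])
E
```

```text
t 11.125 pos [ 0.6249806  -0.15363697  0.21197974] rpy [-1.57112065e+00  1.02426284e-04 -1.71900539e+00] F [ 0.25871723  0.33322707 -1.59927258] gap 0.07094679097660482
dp [-0.5  2.  -1.1] rot [ 0.    -0.009 -0.   ]
[-0.00142527 -0.00353904 -0.00274803  0.0008452   0.00177882 -0.00209066] [0.07022544 0.02091931 0.03249656]
```

View pics/c7.png

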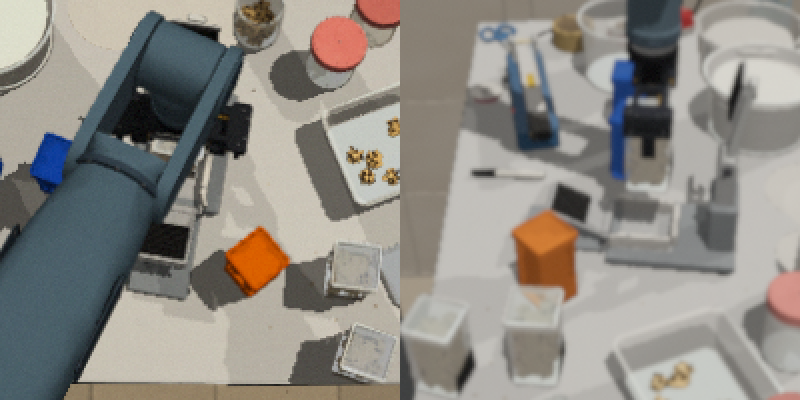

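The box hangs upright above the empty nest (side crop about (648,150)). The other boxes, including both finished ones, are where they were. Handing in.

```bash
python3 -c "
from h import *
print(job.close_job()); o=sensors.get_obs(); print(o['time'],o['position'],o['finger_gap'],o['ft_force'])"
```

```text
the job is handed in; nothing more can be done
None
the job is handed in; nothing more can be done
```

I pressed the lid on, let the pedal come back up, and lifted the box about 101 mm straight up. It is still held there, and the job was handed in at about 11 s.

- **Pressing:** the pedal reached its hard stop: going from 29 N to 40 N at the fingertips gave no more travel, and the picture showed the press arm level on the lid. After release, the picture showed the pedal and press arm fully up and the lid looking flush.
- **Holding:** the last readings showed the tool level within about 0.001 rad and nearly still. The jaws were at 70.9 mm and the load at about 1.6 N, which fits the box's expected weight.
- **Surroundings:** in the last pictures the box hung clear above the nest. Both finished boxes and the blue and orange boxes looked unmoved; I judged that by eye, not by measurement.

None of the checks failed or disagreed. A reading after hand-in was refused, so the final second of holding is not confirmed by a measurement.

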